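# Set the box sealer to a sweets box with its fold-away crank

### The job

Set the small box sealer on the counter to the sweets box that stands in its lane: fold the red grip of the crank out until it stands upright, press it straight down until it is fully home and locked in its socket, and only then crank clockwise (seen from above) to bring the blue taping head down until its white sprung shoe bears on the box lid and is pushed up to about the middle of its 12 mm travel. Hold the plastic grip lightly and force nothing; neither crush nor shift the box, and leave the other things on the counter where they are. Finish with the grip left standing, still locked, and your hand off it.

Things in the scene. Friction and masses are not known exactly. Their poses are not given: they have to be found in the camera images.
- sealer: Small bench box sealer, fixed. Grey bed 340 mm (x, along the box lane) by 300 mm (y from -245 to +55 mm). Origin: on the counter under the axis of the 34 mm mast, which is the crank's axis; z up. Box lane: slide plate 50 mm high between guides 72 mm high, centred at y = -125 mm. Blue taping head: beam from the mast over the lane, top below 192 mm; amber reel at its +x end, top below 204 mm.
- crank_axis (a point): Point on the crank's vertical axis on top of the mast, at the height of the fold pin, 253 mm. The 32 mm hub ends at 230 mm height; the steel arm (16 mm wide, 8 mm thick) lies on it and turns with it.
- fold_pin (a point): Centre of the level pin, square to the arm, on which the red grip folds: at the arm's outer end, 75 mm from the crank axis, 253 mm high, 15 mm above the arm's top. It sits in a dark steel fork 25 mm wide that ends 6 mm above the pin, 20 mm outward and 13 mm inward of it. Pin and crank axis give the arm's direction.
- grip_tip (a point): Centre of the free end of the red plastic grip, a cylinder 22 mm across and 62 mm long, spinning freely on its stem. It reaches from 14 to 76 mm from the fold pin (4 to 66 mm once pressed home). Folded, it lies along the top of the arm, from the pin back to the crank axis, 253 mm high, 4 mm clear of the arm; upright, its tip is 329 mm high (319 mm home). Pinch it across its width from above.
- fold (a joint): Fold angle of the grip (rad): 0 flat on the arm, 1.571 upright, stop at 1.60; starts at 0 to 0.3. Stiff hinge (0.10 N m, about 1.7 N at 60 mm from the pin): it stays where it is left. The grip turns in the fingers as it swings and creeps in them, so it lags a hand moving round the pin by some 0.2 rad over the full swing: check the angle, take it afresh on the way.
- seat (a joint): How far the grip is pressed in along its own axis, towards the pin (m): 0 as found, 0.010 home on a hard stop. Takes about 10 N, stays where left. Goes in only when upright within about 5 degrees: a chamfered 12 mm foot then enters the 14 mm socket in the arm's end and the grip is locked. If it leans more, the foot stands on the socket's edge and the push folds the grip back.
- crank (a joint): Angle of the crank (rad), growing clockwise seen from above, which lowers the head; starts at 0 to 6.2, range 0 to 20. Turning takes about 0.4 N m (5 to 6 N at the grip); the grip spins but may creep in the fingers on the way round, so watch this angle; it stays where left. One turn (6.283) moves the head 20 mm.
- head (a joint): Travel of the blue taping head down from its top position (m): 0.020 per turn of the crank, range 0 to 0.060.
- shoe (a joint): How far the white shoe under the head is pushed up against its springs (m): 0 hanging free, 0.012 at its upper stop. The springs press with 2 N at 0 and 1 N more per mm; the shoe adds 1.2 N.
- shoe_foot (a point): Centre of the underside of the white plastic shoe (flat part 110 mm along the lane, 46 mm wide, upturned ends), hanging under the head over the middle of the lane, 8 to 28 mm above the box lid at the start.
- box: Loose closed sweets box of white card with an orange band, 200 x 125 x 50 mm, 0.45 kg, standing in the sealer's lane, its length along the lane. Origin: centre of its underside, on the slide plate at height 50 mm; its lid is 50 mm above that.
- box_next: Bystander: a second such box with a red band, 200 x 125 x 50 mm, loose on the counter; origin: centre of its underside.
- tape_roll: Bystander: spare roll of amber tape lying on the counter, 90 mm across, 60 mm hole, 48 mm high, loose; origin: centre of its underside.
- bowl: Bystander: steel mixing bowl, 170 mm across the rim, 70 mm high, loose; origin: centre of its underside.

How it is judged (in metres and radians):
On the way, in this order (a step that is already met when the one before it is completed fails the run):
1. the grip is swung up off the arm to near upright (value of joint fold above 1.2 rad), for 0.1 s.
2. the grip is pressed fully home in its socket, upright (value of joint fold above 1.45 rad and value of joint seat above 0.0085 m), for 0.2 s.
At the end, for the whole second after the job is handed in: the grip stands upright (over 1.45 rad) and is home in its socket (at least 8.5 of 10 mm), the crank is at rest, and the shoe bears on the box, pushed up by 3 to 9 mm of its 12 mm; the box is within 15 mm of where it stood (all of step 2 and value of joint shoe between 0.003 and 0.009 m and velocity of joint crank between -0.05 and 0.05 rad/s and distance of box from where it was at the start of the episode below 0.015 m); the robot touches nothing.
It fails at once if the crank is turned (its fold pin carried more than 35 mm) before the grip is locked home (distance of fold_pin from where it was at the start of the episode above 0.035 m and value of joint seat below 0.007 m).
It fails at once if the crank and its grip are squeezed and forced with more than 70 N in all (both fingers added) (contact force between the fingers and crank above 70 N).
It fails at once if the box is crushed: the shoe presses on it with more than 18 N (shoe on its upper stop), or the fingers with more than 20 N (contact force between shoe and box above 18 N or contact force between the fingers and box above 20 N).
It fails at once if the second box, the tape roll or the bowl is moved by more than 20 mm (distance of any of box_next, tape_roll, bowl from where it was at the start of the episode above 0.02 m).
It also fails if it takes over 72 s, if anything falls off the work surface, if the arm or the gripper's body presses on something with over 40 N, if the wrist force passes 120 N, or if a joint passes its speed limit or range.

### The arm

A 6-joint arm with a two-finger parallel gripper is mounted at the origin on the work surface. World frame = base frame: x ahead of the robot, y to its left, z up, the work surface at z = 0. Lengths are in mm, angles in rad, forces in N, time in s.
With the tool pointing down it reaches from about 275 to 975 mm from the base axis. Payload 8.4 kg.
Tool frame: the origin (TCP) lies between the finger pads; the fingertips stand 11 mm ahead of it and the grasp point (between the pads) lies 8 mm behind it; z points along the fingers, y is the line along which they close (so a half turn about z gives the same grasp; the last joint's range is limited). The gripper opens to 92 mm and grips with 3 to 60 N. Pads are 20 mm wide; open, the fingers measure 128 mm over their backs; the gripper's body (75 mm by 189 mm) begins 69 mm behind the grasp point.
Start: joints at [-1.318, 0.353, 1.633, -0, 1.155, -0.002], TCP at [157.531, -604.824, 225.583] pointing down, gripper open.
Joint ranges: [-2.63, 2.63], [-0.92, 2.1], [0.06, 2.66], [-1.3, 4.44], [0, 2.69], [-3.02, 3.02]. Speed limits (rad/s): [2.22, 2.22, 2.79, 3.14, 3.14, 3.14].

### API

Orientations are given as a rotation vector (axis times angle).
In Python, from workcell import monitor, optics, arm gives the robot as it stands. The module is installed in compiled form; this text tells all that it offers.
- The arm moves only by the tool drive_tool, never from a script. Its argument "moves" is one flat list of numbers, 6 for each row, row after row: the shift along the tool's x, y, z in mm, then the turn, a rotation vector about the tool's x, y, z in rad. A call has 1 to 20 rows; each row is the pose to reach, as a shift and turn from the pose commanded when the call began, along the tool's axes at that moment; what a row does not reach only later rows make up. A row lasts 1/10 s, in which the tool goes at most 50 mm and 8.59 degrees, less where a joint would pass 70% of its speed; a pose out of reach is approached as far as the arm can. A call with a gripper value outside its range is refused whole. "fingers" is the opening, from 0 (shut) to 1 (fully open), set as the call begins (left out, the last holds). The fingers move at their own pace and stop on an object; "force" is the grip in N (left out, the last holds). Time passes only in rows, so rows that repeat a pose let the fingers close. It gives the time, the measured TCP pose, the force, the opening and the grip force at its end, in the units of the state.
- monitor.state(): the state, without advancing time (a new reading comes with each control period).
- optics.camera(name): name is "scene" or "top" or "wrist"; returns a dict with "image" (420x560x3 uint8, red, green, blue), "fx", "fy", "cx", "cy" (pixels), "distortion" ([k1, k2, p1, p2, k3] as OpenCV has them; the pictures are not rectified), "rvec" (rotation vector, rad) and "tvec" (3), from world to camera coordinates, as OpenCV has them; the wrist camera has in their place "tool_from_camera" (4x4, takes a point from camera to tool coordinates, whose origin is the TCP and whose axes are the flange's). Camera axes: x right, y down, z forward; pixel columns grow to the right and rows downward; lengths in mm; the calibration is good to about 2 mm. A picture is of the moment at which its call begins: read the wrist's pose just before it. There is no depth.
- arm.close_job(): hands the job in; it is judged then, once.
The state is a dict: "clock": time; "qpos": joint angles; "qd": joint speeds; "effort": joint torques, N m; "tcp_pos": TCP position; "ee_rot": TCP orientation; "force": force on the tool from outside, world axes, zero at the start; "ft_torque": the same for the moment, N m; "opening": finger opening in mm; "finger_force": force on a finger pad.
Only numpy, scipy, OpenCV 4.12 (cv2) and the standard library are available. Lean on these libraries where they do the work, as an engineer would, in place of code of your own. Each camera call takes 0.05 s, during which the arm holds its last target. There are 200 camera calls.

## Working session

There is one attempt and no reset: what is moved stays moved. The work goes in short steps, Python scripts to look and compute and a tool call to move; the robot and the scene stay as the last step left them, time stands still between calls to the robot, and variables do not carry over. Pictures are saved under pics/ and viewed, at most 10 in all, crops included, and the job is handed in when it is done.

Besides the shell and the picture viewer there is one more tool, called after "Call:" in YAML: its name, and indented under it one key for each argument. drive_tool: Moves the arm, as the interface text tells. Its arguments: {"type":"object","properties":{"moves":{"type":"array","items":{"type":"number"}},"fingers":{"type":"number"},"force":{"type":"number"}},"required":["moves"]}

```bash
mkdir -p pics; cat > h.py <<'E'
import numpy as np,cv2
from workcell import monitor,optics,arm
def cam(n,f=None):
    c=optics.camera(n)
    if f: cv2.imwrite('pics/'+f,c['image'][:,:,::-1])
    return c
def K(c): return np.array([[c['fx'],0,c['cx']],[0,c['fy'],c['cy']],[0,0,1.]]),np.array(c['distortion'],float)
def ray(c,uv,pose=None):
    k,d=K(c); p=cv2.undistortPoints(np.array([[uv]],float),k,d)[0,0]; v=np.array([p[0],p[1],1])
    if 'rvec' in c:
        R=cv2.Rodrigues(np.array(c['rvec'],float))[0]; return -R.T@np.array(c['tvec']).ravel(), R.T@v
    T=np.array(c['tool_from_camera']); R=cv2.Rodrigues(np.array(pose[1],float))[0]
    return R@T[:3,3]+pose[0], R@T[:3,:3]@v
def at_z(c,uv,z,pose=None):
    o,v=ray(c,uv,pose); return o+v*(z-o[2])/v[2]
def proj(c,P,pose=None):
    k,d=K(c);P=np.atleast_2d(np.array(P,float))
    if 'rvec' in c: r,t=np.array(c['rvec'],float),np.array(c['tvec'],float)
    else:
        T=np.eye(4);T[:3,:3]=cv2.Rodrigues(np.array(pose[1],float))[0];T[:3,3]=pose[0]
        M=np.linalg.inv(T@np.array(c['tool_from_camera']));r=cv2.Rodrigues(M[:3,:3])[0];t=M[:3,3]
    return cv2.projectPoints(P,r,t,k,d)[0][:,0]
def tri(rays):
    A=0;b=0
    for o,v in rays:
        v=v/np.linalg.norm(v);M=np.eye(3)-np.outer(v,v);A=A+M;b=b+M@o
    return np.linalg.solve(A,b)
def pose(): s=monitor.state(); return np.array(s['tcp_pos']),np.array(s['ee_rot'])
E
python3 - <<'E'
from h import *
a=cam('scene','s1.png');b=cam('top','t1.png')
print(pose());print(ray(a,(280,210)),ray(b,(280,210)))
E
```

```text
(array([ 157.41970253, -604.41336195,  224.9507774 ]), array([-3.11492561e+00, -3.99018096e-01,  2.29070374e-04]))
(array([1106.16341695,  -42.54451441, 1146.60445938]), array([-0.50739364, -0.00339502, -0.8617214 ])) (array([ 310.02560631,  -41.62802015, 1597.94906657]), array([ 0.14687968, -0.00441015, -0.98932414]))
```

View pics/s1.png

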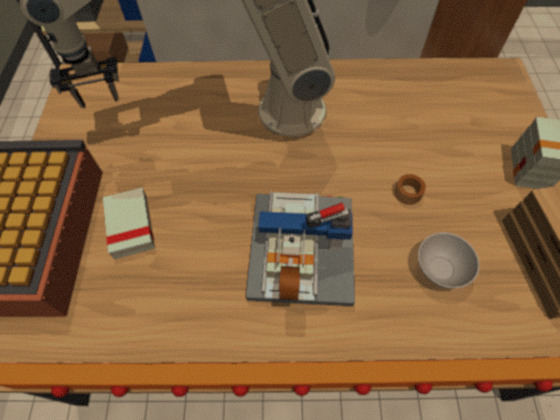

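View pics/t1.png

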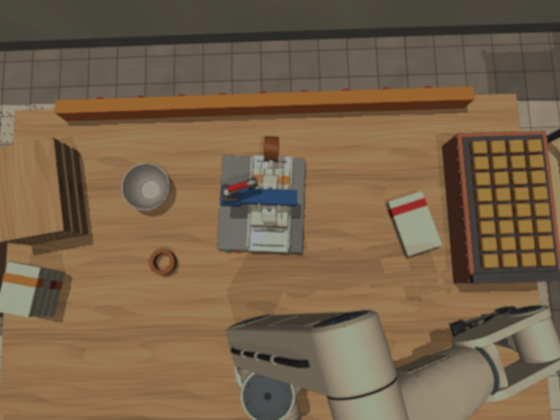

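```bash
python3 - <<'E'
import cv2,numpy as np
a=cv2.imread('pics/s1.png');b=cv2.imread('pics/t1.png')
A=cv2.resize(a[190:240,295:361],None,fx=6,fy=6,interpolation=3)
B=cv2.resize(b[165:215,215:281],None,fx=6,fy=6,interpolation=3)
cv2.imwrite('pics/c1.png',np.hstack([A,B]))
E
```

```text
(no output)
```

View pics/c1.png

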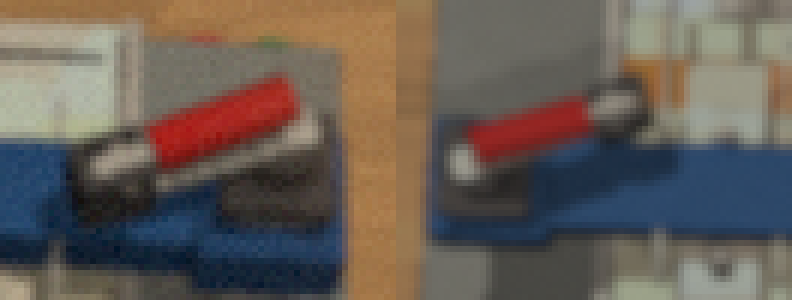

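```bash
python3 - <<'E'
from h import *
a=cam('scene');b=cam('top')
print('fork',tri([ray(a,(314,218.5)),ray(b,(252,182.3))]),at_z(b,(252,182.3),253),at_z(a,(314,218.5),253))
print('tip',tri([ray(a,(343,206.5)),ray(b,(228.7,189))]))
print('armend',at_z(b,(226,192),236),at_z(a,(348,212),236))
for uv in [(222,156),(304,157),(303,252),(219,250)]: print(at_z(b,uv,25))
E
```

```text
fork [600.66226384  37.18612129 244.18964202] [598.73288279  35.97914881 253.        ] [605.59983213  37.1009128  253.        ]
tip [578.21965214 108.36640848 262.56804842]
armend [574.19058256 118.73033643 236.        ] [578.72100779 125.29415757 236.        ]
[749.00002833 156.34549443  25.        ]
[ 735.2150037  -141.77220138   25.        ]
[ 391.63543144 -124.8859394    25.        ]
[407.44214337 171.28288302  25.        ]
```

```bash
cat >> h.py <<'E'
def down(yc):  # tool z down, tool y along world dir yc
    y=np.array([yc[0],yc[1],0.])/np.hypot(*yc); z=np.array([0,0,-1.]); x=np.cross(y,z); return np.c_[x,y,z]
def rel(P,R=None,base=None):
    p,r=base if base is not None else pose(); R0=cv2.Rodrigues(r)[0]
    R=R0 if R is None else R
    return np.round(R0.T@(np.array(P)-p),1), np.round(cv2.Rodrigues(R0.T@R)[0].ravel(),3)
E
python3 - <<'E'
from h import *
p,r=pose();print(cv2.Rodrigues(r)[0].round(2))
u=np.array([-26.5,71.5]);n=np.array([-u[1],u[0]])
for s in (1,-1):
    print(rel([585,75,400],down(s*n)))
print(np.array(cam('wrist')['tool_from_camera']).round(2))
E
```

```text
[[ 0.97  0.25 -0.  ]
 [ 0.25 -0.97  0.  ]
 [ 0.   -0.   -1.  ]]
(array([ 585. , -550. , -174.4]), array([-1.000e-03,  1.000e-03,  1.471e+00]))
(array([ 585. , -550. , -174.4]), array([-1.000e-03, -1.000e-03, -1.671e+00]))
[[   0.     -0.97   -0.24   69.03]
 [   1.      0.      0.      0.16]
 [  -0.     -0.24    0.97 -159.51]
 [   0.      0.      0.      1.  ]]
```

Call:
drive_tool:
  moves: [0, 0, -175, 0, 0, 0, 0, 0, -175, 0, 0, 0, 0, 0, -175, 0, 0, -0.1, 585, -550, -175, 0, 0, -1.67, 585, -550, -175, 0, 0, -1.67, 585, -550, -175, 0, 0, -1.67, 585, -550, -175, 0, 0, -1.67, 585, -550, -175, 0, 0, -1.67, 585, -550, -175, 0, 0, -1.67, 585, -550, -175, 0, 0, -1.67, 585, -550, -175, 0, 0, -1.67, 585, -550, -175, 0, 0, -1.67, 585, -550, -175, 0, 0, -1.67, 585, -550, -175, 0, 0, -1.67, 585, -550, -175, 0, 0, -1.67, 585, -550, -175, 0, 0, -1.67, 585, -550, -175, 0, 0, -1.67, 585, -550, -175, 0, 0, -1.67, 585, -550, -175, 0, 0, -1.67, 585, -550, -175, 0, 0, -1.67]
  fingers: 0.6
  force: 15

```text
clock: 2.25
tcp_pos: [587.0, 79.4, 399.7]
ee_rot: [-1.79, -2.581, -0.002]
force: [0.0, -0.3, 0.1]
opening: 55.3
finger_force: 0.0
```

Call:
drive_tool:
  moves: [0, 0, 0, 0, 0, 0, 0, 0, 0, 0, 0, 0]

```text
clock: 2.45
tcp_pos: [584.5, 74.2, 400.4]
ee_rot: [-1.796, -2.578, 0.001]
force: [-0.4, 0.2, -0.8]
opening: 55.7
finger_force: 0.0
```

```bash
python3 - <<'E'
from h import *
po=pose();w=cam('wrist','w1.png');cam('scene','s2.png')
import pickle;pickle.dump((po,w),open('w1.pkl','wb'))
print(po,proj(w,[[602,38.5,253],[578,108,262],[575.5,110,240]],po))
E
```

```text
(array([584.48213775,  74.16076403, 400.42653975]), array([-1.79562228e+00, -2.57758386e+00,  1.25500879e-03])) [[284.67251677 248.3014524 ]
 [286.87969863 168.9216637 ]
 [284.72800639 163.1347762 ]]
```

View pics/w1.png

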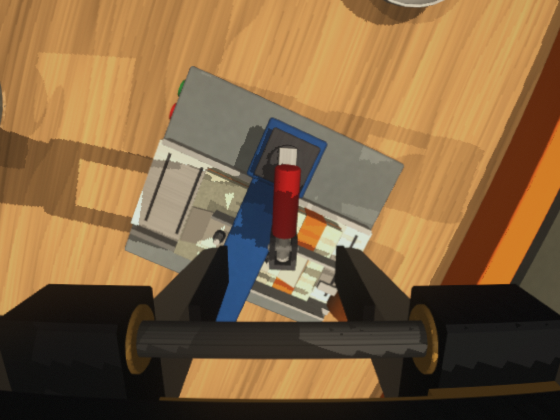

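```bash
python3 - <<'E'
from h import *
import pickle;po,w=pickle.load(open('w1.pkl','rb'))
print(at_z(w,(284,250),253,po),at_z(w,(287.5,166),262,po))
a=cam('scene');b=cam('top')
hsv=cv2.cvtColor(w['image'],cv2.COLOR_RGB2HSV)
m=((hsv[...,0]<8)|(hsv[...,0]>172))&(hsv[...,1]>150)&(hsv[...,2]>70)
m[:140]=0;m[270:]=0;m[:,:255]=0;m[:,310:]=0
y,x=np.nonzero(m);print(x.mean(),y.mean(),y.min(),y.max(),cv2.minAreaRect(np.c_[x,y].astype(np.float32)))
print(at_z(w,(x.mean(),y.mean()),258,po))
E
```

```text
[601.99668208  36.74532614 253.        ] [577.62832932 110.47924919 262.        ]
285.59623072529985 200.3580810965163 165 238 ((285.6575927734375, 201.47860717773438), (25.450340270996094, 73.35687255859375), 3.5763344764709473)
[586.74011646  81.61820315 258.        ]
```

Call:
drive_tool:
  moves: [17, 4.5, 60, 0, 0, 0, 17, 4.5, 110, 0, 0, 0, 17, 4.5, 135, 0, 0, 0, 17, 4.5, 148, 0, 0, 0, 17, 4.5, 148, 0, 0, 0, 17, 4.5, 148, 0, 0, 0]

```text
clock: 3.25
tcp_pos: [584.4, 92.1, 254.5]
ee_rot: [1.795, 2.576, 0.003]
force: [1.0, 0.0, 0.3]
opening: 55.4
finger_force: 0.0
```

Call:
drive_tool:
  moves: [0, 0, 0, 0, 0, 0, 0, 0, 0, 0, 0, 0, 0, 0, 0, 0, 0, 0, 0, 0, 0, 0, 0, 0, 0, 0, 0, 0, 0, 0, 0, 0, 0, 0, 0, 0, 0, 0, 0, 0, 0, 0, 0, 0, 0, 0, 0, 0]
  fingers: 0
  force: 14

```text
clock: 4.05
tcp_pos: [582.7, 92.3, 252.4]
ee_rot: [-1.795, -2.577, 0.001]
force: [-5.6, -0.8, 2.9]
opening: 21.9
finger_force: 13.9
```

Call:
drive_tool:
  moves: [-0.5, 0, -3, 0, 0, 0, -1.3, 0, -7, 0, 0, 0, -2.6, 0, -11, 0, 0, 0, -4.1, 0, -15.2, 0, 0, 0, -6, 0, -19, 0, 0, 0, -8.1, 0, -23, 0, 0, 0, -10.5, 0, -26.5, 0, 0, 0, -13, 0, -30, 0, 0, 0, -16, 0, -33, 0, 0, 0, -19.2, 0, -36.2, 0, 0, 0, -22.5, 0, -39, 0, 0, 0, -26.2, 0, -41.4, 0, 0, 0, -30, 0, -43.5, 0, 0, 0, -33.8, 0, -45.5, 0, 0, 0, -38, 0, -47, 0, 0, 0, -42, 0, -48.5, 0, 0, 0, -42, 0, -48.5, 0, 0, 0]

```text
clock: 5.75
tcp_pos: [596.9, 52.7, 300.7]
ee_rot: [-1.794, -2.576, 0.002]
force: [-6.7, 0.9, -1.8]
opening: 21.9
finger_force: 14.0
```

```bash
python3 - <<'E'
from h import *
po=pose();print(po)
w=cam('wrist');a=cam('scene')
u=np.array([-.33,.944,0]);pin=np.array([602,37.5,253])
for th in (0.9,1.1,1.3,1.5): 
    P=[pin+r*(np.cos(th)*u+[0,0,np.sin(th)]) for r in (14,76)]
    print(th,proj(a,P).round(1).tolist(),proj(w,P,po).round(1).tolist())
cv2.imwrite('pics/c2.png',np.hstack([cv2.resize(a['image'][160:240,280:360,::-1],(400,400),interpolation=3),cv2.resize(w['image'][100:400,130:430,::-1],(400,400))]))
E
```

```text
(array([596.85822424,  52.73367765, 300.73823549]), array([-1.79443740e+00, -2.57571674e+00,  2.43553215e-03]))
0.9 [[317.7, 213.9], [334.2, 198.7]] [[278.9, 258.6], [279.2, 214.6]]
1.1 [[316.8, 213.9], [329.5, 198.5]] [[278.8, 263.3], [278.5, 249.1]]
1.3 [[315.8, 214.0], [324.1, 199.0]] [[278.7, 268.1], [277.8, 286.0]]
1.5 [[314.8, 214.3], [318.2, 200.3]] [[278.6, 272.8], [277.2, 321.5]]
```

View pics/c2.png

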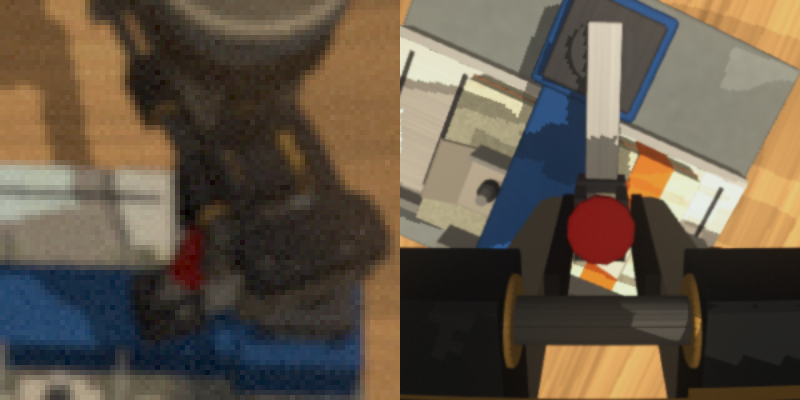

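Call:
drive_tool:
  moves: [-3, 0, -0.8, 0, 0, 0, -5.6, 0, -1.5, 0, 0, 0, -8.5, 0, -2, 0, 0, 0, -11.4, 0, -2.2, 0, 0, 0, -14.3, 0, -2.3, 0, 0, 0, -17.2, 0, -2.3, 0, 0, 0, -19.5, 0, -2.2, 0, 0, 0, -19.5, 0, -2.2, 0, 0, 0, -19.5, 0, -2.2, 0, 0, 0]

```text
clock: 6.75
tcp_pos: [604.0, 34.9, 303.6]
ee_rot: [-1.795, -2.577, 0.0]
force: [-7.2, 1.6, 1.1]
opening: 21.6
finger_force: 14.0
```

```bash
cat >> h.py <<'E'
def red(w,ymax=420):
    h=cv2.cvtColor(w['image'],cv2.COLOR_RGB2HSV)
    m=(((h[...,0]<8)|(h[...,0]>172))&(h[...,1]>130)&(h[...,2]>60)).astype(np.uint8)
    n,l,s,c=cv2.connectedComponentsWithStats(m)
    return [(s[i].tolist(),c[i].round(1).tolist()) for i in range(1,n) if s[i][4]>200]
E
python3 - <<'E'
from h import *
po=pose();w=cam('wrist');a=cam('scene')
u=np.array([-.33,.944,0]);pin=np.array([602,37.5,253])
print(red(w))
for th in (1.4,1.5,1.57,1.65): 
    P=[pin+r*(np.cos(th)*u+[0,0,np.sin(th)]) for r in (14,76)]
    print(th,proj(w,P,po).round(1).tolist())
cv2.imwrite('pics/c3.png',np.hstack([cv2.resize(a['image'][160:240,280:360,::-1],(400,400),interpolation=3),cv2.resize(w['image'][150:400,155:405,::-1],(400,400))]))
E
```

```text
[([255, 221, 51, 78, 3160], [279.9, 261.3])]
1.4 [[277.7, 237.8], [276.2, 258.1]]
1.5 [[277.6, 240.2], [275.9, 276.2]]
1.57 [[277.6, 241.8], [275.7, 288.3]]
1.65 [[277.6, 243.6], [275.5, 301.3]]
```

View pics/c3.png

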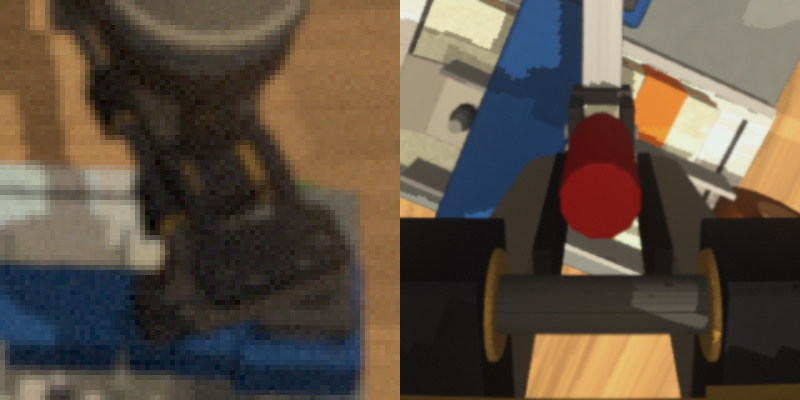

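Call:
drive_tool:
  moves: [-3, -0.5, 0, 0, 0, 0, -5.5, -1, 0, 0, 0, 0, -5.5, -1, 0, 0, 0, 0, -5.5, -1, 0, 0, 0, 0]

```text
clock: 7.25
tcp_pos: [605.6, 29.7, 303.6]
ee_rot: [-1.795, -2.577, -0.001]
force: [-3.5, 2.0, -0.4]
opening: 21.4
finger_force: 14.0
```

```bash
cat > fold.py <<'E'
from h import *
po=pose();w=cam('wrist')
u=np.array([-.33,.944,0]);pin=np.array([602,37.5,253])
print(red(w))
h=w['image'][:,:,0].astype(int)
print('col280',h[225:305:2,280].tolist())
for th in (1.5,1.54,1.57,1.6): 
    P=[pin+r*(np.cos(th)*u+[0,0,np.sin(th)]) + e for r in (14,76) for e in (11*np.array([np.sin(th)*-u[0],np.sin(th)*-u[1],np.cos(th)]),0*u)]
    print(th,proj(w,P,po).round(1).tolist())
E
python3 fold.py
```

```text
[([255, 214, 52, 85, 3467], [280.5, 257.9])]
col280 [85, 86, 85, 85, 84, 84, 85, 85, 85, 85, 85, 84, 83, 89, 115, 128, 126, 125, 124, 125, 125, 124, 124, 125, 124, 124, 123, 123, 122, 124, 124, 123, 122, 122, 122, 122, 118, 92, 87, 86]
1.5 [[277.8, 249.7], [278.1, 231.2], [276.4, 289.4], [276.8, 263.9]]
1.54 [[277.8, 250.4], [278.1, 232.2], [276.3, 295.9], [276.7, 271.0]]
1.57 [[277.8, 250.9], [278.1, 232.9], [276.2, 300.5], [276.6, 276.2]]
1.6 [[277.8, 251.4], [278.1, 233.6], [276.1, 305.0], [276.5, 281.3]]
```

Call:
drive_tool:
  moves: [0, 0, 0, 0, 0, 0, 0, 0, 0, 0, 0, 0, 0, 0, 1.5, 0, 0, 0, 0, 0, 3, 0, 0, 0, 0, 0, 4.5, 0, 0, 0, 0, 0, 6, 0, 0, 0, 0, 0, 6, 0, 0, 0]
  fingers: 0
  force: 22

```text
clock: 8.0
tcp_pos: [605.7, 29.8, 298.7]
ee_rot: [-1.795, -2.578, -0.002]
force: [-6.5, 2.9, 5.3]
opening: 21.3
finger_force: 22.0
```

```bash
python3 fold.py
```

```text
[([255, 214, 51, 85, 3471], [280.3, 257.8])]
col280 [85, 85, 85, 84, 85, 84, 85, 84, 84, 84, 85, 84, 84, 89, 115, 129, 126, 126, 125, 124, 125, 124, 124, 125, 124, 123, 122, 123, 123, 124, 123, 123, 122, 123, 122, 122, 119, 93, 87, 86]
1.5 [[277.4, 252.6], [277.7, 233.8], [276.0, 295.1], [276.4, 268.7]]
1.54 [[277.4, 253.4], [277.7, 234.8], [275.9, 301.6], [276.3, 276.0]]
1.57 [[277.4, 253.9], [277.7, 235.5], [275.8, 306.4], [276.2, 281.4]]
1.6 [[277.4, 254.3], [277.7, 236.2], [275.7, 311.0], [276.1, 286.6]]
```

Call:
drive_tool:
  moves: [0, 0, 1.5, 0, 0, 0, 0, 0, 3, 0, 0, 0, 0, 0, 4.5, 0, 0, 0, 0, 0, 5.5, 0, 0, 0, 0, 0, 5.5, 0, 0, 0]

```text
clock: 8.55
tcp_pos: [605.8, 29.9, 293.4]
ee_rot: [-1.795, -2.578, -0.003]
force: [-5.8, 3.6, 7.8]
opening: 21.3
finger_force: 22.0
```

```bash
python3 fold.py
```

```text
[([255, 214, 51, 85, 3476], [280.3, 257.7])]
col280 [86, 86, 85, 84, 86, 84, 85, 86, 84, 85, 84, 85, 84, 89, 120, 129, 127, 125, 124, 125, 125, 125, 125, 125, 125, 123, 124, 124, 123, 124, 123, 123, 122, 122, 123, 122, 119, 93, 85, 86]
1.5 [[277.1, 256.0], [277.4, 236.7], [275.5, 301.4], [275.9, 274.2]]
1.54 [[277.1, 256.7], [277.4, 237.6], [275.4, 308.2], [275.8, 281.7]]
1.57 [[277.1, 257.2], [277.4, 238.4], [275.3, 313.1], [275.7, 287.3]]
1.6 [[277.1, 257.7], [277.4, 239.1], [275.3, 317.8], [275.7, 292.7]]
```

Call:
drive_tool:
  moves: [0, 0, 1, 0, 0, 0, 0, 0, 2, 0, 0, 0, 0, 0, 3, 0, 0, 0, 0, 0, 3, 0, 0, 0]

```text
clock: 9.0
tcp_pos: [607.3, 30.1, 293.0]
ee_rot: [1.793, 2.575, 0.008]
force: [-7.3, 2.8, 20.8]
opening: 21.7
finger_force: 22.1
```

```bash
python3 fold.py | head -2
```

```text
[([255, 213, 52, 86, 3504], [280.7, 257.4])]
col280 [85, 86, 85, 87, 85, 84, 85, 85, 85, 86, 84, 85, 85, 91, 121, 129, 126, 126, 126, 126, 125, 125, 124, 125, 123, 124, 124, 125, 125, 123, 124, 123, 123, 124, 123, 123, 119, 91, 86, 87]
```

Call:
drive_tool:
  moves: [0, 0, -1.5, 0, 0, 0, 0, 0, -3, 0, 0, 0, 0, 0, -3, 0, 0, 0]
  force: 14

```text
clock: 9.35
tcp_pos: [607.0, 29.7, 293.0]
ee_rot: [1.794, 2.576, 0.005]
force: [-0.2, 3.7, 6.7]
opening: 21.7
finger_force: 14.0
```

```bash
python3 - <<'E'
from h import *
po=pose();w=cam('wrist','w2.png');print(po[0],monitor.state()['qpos'])
t=at_z(w,(280.5,275.5),319,po);print(t,rel(t,None,po))
E
```

```text
[607.04087069  29.74617113 293.03631313] [ 4.59993054e-02  2.68753107e-01  1.59841241e+00  9.65916713e-04
  1.27091813e+00 -3.08393084e-01]
[604.65499588  38.64259611 319.        ] (array([  9.2,   0.9, -26. ]), array([0., 0., 0.]))
```

Call:
drive_tool:
  moves: [0, 0, 0, 0, 0, 0, 0, 0, 0, 0, 0, 0, 0, 0, 0, 0, 0, 0, 4, 0, 0, 0, 0, 0, 9, 0.5, 0, 0, 0, 0, 9, 0.5, 0, 0, 0, 0, 9, 0.5, 0, 0, 0, 0]
  fingers: 0.45

```text
clock: 10.1
tcp_pos: [602.9, 38.0, 291.8]
ee_rot: [1.795, 2.578, -0.0]
force: [-0.6, 0.3, 0.8]
opening: 41.5
finger_force: 0.0
```

Call:
drive_tool:
  moves: [0, 0, 0, 0, 0, 0, 0, 0, 0, 0, 0, 0, 0, 0, 0, 0, 0, 0, 0, 0, 0, 0, 0, 0, 0, 0, 0, 0, 0, 0, 0, 0, 0, 0, 0, 0]
  fingers: 0
  force: 16

```text
clock: 10.7
tcp_pos: [603.3, 37.8, 291.9]
ee_rot: [1.795, 2.577, 0.001]
force: [2.0, 1.5, 0.1]
opening: 21.6
finger_force: 16.0
```

```bash
python3 - <<'E'
from h import *
po=pose();w=cam('wrist');r=red(w);print(po[0],r)
c=np.array([578,109.]);d=po[0][:2]-c
print(np.hypot(*d),np.degrees(np.arctan2(d[1],d[0])))
R=cv2.Rodrigues(po[1])[0];print(R[:,:2].round(3).tolist())
C=np.array([578.5,109.3]);
d=np.array([604.3,38.6])-C; d=d/np.hypot(*d)*75; ph=np.arctan2(d[1],d[0])
for k in range(1,21):
    q=ph-0.2*k; P=np.array([np.cos(q),np.sin(q)])*75-d
    print(k,np.round(R[:2,:2].T@P,0))
E
```

```text
[603.33888567  37.83643777 291.91245026] [([257, 229, 51, 90, 3692], [282.1, 275.4])]
75.5401331507073 -70.40094246367804
[[-0.347, 0.938], [0.938, 0.347], [-0.0, 0.001]]
1 [  2. -15.]
2 [  6. -29.]
3 [ 13. -42.]
4 [ 23. -54.]
5 [ 35. -63.]
6 [ 48. -70.]
7 [ 63. -74.]
8 [ 77. -75.]
9 [ 92. -73.]
10 [106. -68.]
11 [119. -60.]
12 [131. -50.]
13 [139. -38.]
14 [146. -25.]
15 [149. -10.]
16 [150.   5.]
17 [147.  20.]
18 [142.  34.]
19 [134.  46.]
20 [124.  57.]
```

Call:
drive_tool:
  moves: [0.5, -7.5, 0, 0, 0, 0, 2, -15, 0, 0, 0, 0, 6, -29, 0, 0, 0, 0, 13, -42, 0, 0, 0, 0, 23, -54, 0, 0, 0, 0, 35, -63, 0, 0, 0, 0, 48, -70, 0, 0, 0, 0, 63, -74, 0, 0, 0, 0, 77, -75, 0, 0, 0, 0, 92, -73, 0, 0, 0, 0, 106, -68, 0, 0, 0, 0]

```text
clock: 11.85
tcp_pos: [501.5, 112.6, 291.9]
ee_rot: [1.795, 2.577, -0.005]
force: [-0.4, -5.8, 4.0]
opening: 22.0
finger_force: 16.0
```

```bash
cat > crk.py <<'E'
from h import *
po=pose();w=cam('wrist');r=red(w);print(po[0],monitor.state()['force'],r)
C=np.array([578.5,109.3]);d=po[0][:2]-C
print('hand r,phi',np.hypot(*d),np.arctan2(d[1],d[0]))
for s,c in r:
    v=s[1]+s[3]-23.5; t=at_z(w,(s[0]+s[2]/2,v),319,po); e=t[:2]-C; print('tip',t,np.hypot(*e),np.arctan2(e[1],e[0]))
E
python3 crk.py
```

```text
[501.50017203 112.60935834 291.94409488] [-1.74966932  0.81903383  0.91321287] [([255, 232, 51, 88, 3549], [280.6, 277.5])]
hand r,phi 77.07091124089862 3.0986403116656382
tip [502.31046025 113.30435297 319.        ] 76.29469712499908 3.0890831885725487
```

Call:
drive_tool:
  moves: [6, 4, 0, 0, 0, 0, 13, 8, 0, 0, 0, 0, 25, 18, 0, 0, 0, 0, 33, 30, 0, 0, 0, 0, 40, 43, 0, 0, 0, 0, 43, 58, 0, 0, 0, 0, 44, 73, 0, 0, 0, 0, 41, 88, 0, 0, 0, 0, 36, 102, 0, 0, 0, 0, 28, 114, 0, 0, 0, 0, 18, 125, 0, 0, 0, 0, 6, 133, 0, 0, 0, 0, 6, 133, 0, 0, 0, 0]

```text
clock: 13.2
tcp_pos: [626.6, 165.1, 292.1]
ee_rot: [1.796, 2.577, 0.003]
force: [4.7, 2.0, 2.7]
opening: 21.5
finger_force: 16.0
```

```bash
python3 crk.py
```

```text
[626.64737273 165.1070779  292.10831763] [5.34084021 1.82715972 0.27523227] [([257, 231, 51, 87, 3556], [281.7, 276.1])]
hand r,phi 73.70616964711162 0.8589485310537318
tip [627.87102711 166.74802857 319.        ] 75.7480976966886 0.8608684126425101
```

```bash
python3 - <<'E'
from h import *
h=np.array([.34,.94,0])
h/=np.linalg.norm(h);a=np.radians(58);Z=np.array([0,0,1.])
x=np.cos(a)*h+np.sin(a)*Z;z=np.sin(a)*h-np.cos(a)*Z;R=np.c_[x,np.cross(z,x),z]
p,r=pose()
print(rel([p[0],p[1],375]),rel([460,-200,330],R),rel([460,-167,120],R))
E
```

```text
(array([ -0. ,   0.2, -82.9]), array([0., 0., 0.])) (array([-285.1, -282.5,  -38.6]), array([-0.352,  0.968,  0.64 ])) (array([-254.1, -271.6,  171.4]), array([-0.352,  0.968,  0.64 ]))
```

Call:
drive_tool:
  moves: [0, 0, 0, 0, 0, 0, 0, 0, 0, 0, 0, 0, 0, 0, 0, 0, 0, 0, 0, 0, 0, 0, 0, 0, 0, 0, -40, 0, 0, 0, 0, 0, -85, 0, 0, 0, 0, 0, -85, 0, 0, 0]
  fingers: 0.5

```text
clock: 13.95
tcp_pos: [627.2, 166.0, 383.5]
ee_rot: [1.792, 2.573, 0.011]
force: [-0.8, 0.9, 1.2]
opening: 46.1
finger_force: 0.0
```

Call:
drive_tool:
  moves: [-285, -282, 46, -0.352, 0.968, 0.64, -285, -282, 46, -0.352, 0.968, 0.64, -285, -282, 46, -0.352, 0.968, 0.64, -285, -282, 46, -0.352, 0.968, 0.64, -285, -282, 46, -0.352, 0.968, 0.64, -285, -282, 46, -0.352, 0.968, 0.64, -285, -282, 46, -0.352, 0.968, 0.64, -285, -282, 46, -0.352, 0.968, 0.64, -285, -282, 46, -0.352, 0.968, 0.64, -285, -282, 46, -0.352, 0.968, 0.64, -285, -282, 46, -0.352, 0.968, 0.64, -285, -282, 46, -0.352, 0.968, 0.64, -285, -282, 46, -0.352, 0.968, 0.64]
  fingers: 0.3

```text
clock: 15.25
tcp_pos: [460.2, -197.9, 331.7]
ee_rot: [-1.92, -1.353, -1.06]
force: [-0.0, 0.5, -0.2]
opening: 27.5
finger_force: 0.0
```

```bash
python3 - <<'E'
from h import *
h=np.array([.34,.94,0])
h/=np.linalg.norm(h);a=np.radians(58);Z=np.array([0,0,1.])
x=np.cos(a)*h+np.sin(a)*Z;z=np.sin(a)*h-np.cos(a)*Z;R=np.c_[x,np.cross(z,x),z]
print(pose(),monitor.state()['qpos'],rel([460,-167,120],R))
E
```

```text
(array([ 460.21059098, -197.88260879,  331.68410996]), array([-1.92019714, -1.35335318, -1.06022109])) [-0.92392248  0.36901142  1.74747301  0.79323996  1.69150512 -0.76739604] (array([-163.7,  -10.6,  137.3]), array([-0.003,  0.003,  0.002]))
```

Call:
drive_tool:
  moves: [-55, -3, 46, 0, 0, 0, -110, -7, 92, 0, 0, 0, -164, -10, 137, 0, 0, 0, -164, -10, 137, 0, 0, 0, -164, -10, 137, 0, 0, 0, -164, -10, 137, 0, 0, 0, -164, -10, 137, 0, 0, 0, -164, -10, 137, 0, 0, 0]

```text
clock: 16.05
tcp_pos: [460.5, -170.0, 121.1]
ee_rot: [-1.923, -1.352, -1.063]
force: [-0.8, -1.0, -0.7]
opening: 27.7
finger_force: 0.0
```

```bash
python3 - <<'E'
from h import *
po=pose();w=cam('wrist','w3.png')
import pickle;pickle.dump((po,w),open('w3.pkl','wb'))
print(po[0],w['fx'],proj(w,[[517,-16,100],[517,-16,115],[472,-79,100]],po))
cv2.imwrite('pics/w3b.png',cv2.resize(w['image'][:,:,::-1],(800,600),interpolation=3))
E
```

```text
[ 460.51266144 -169.97495179  121.09932885] 353.8751938612369 [[281.1533966  126.77250154]
 [281.16501005 110.98105269]
 [251.17983191 184.45483069]]
```

View pics/w3b.png

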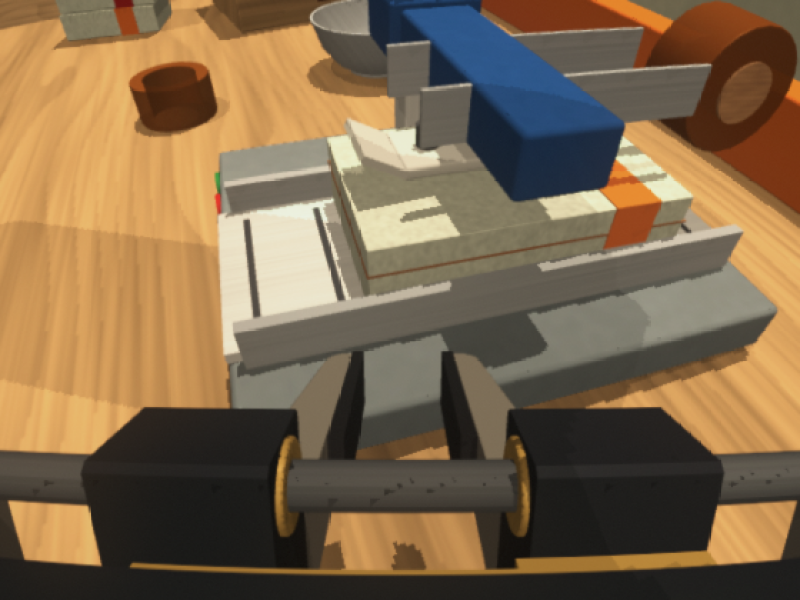

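```bash
python3 - <<'E'
import cv2
a=cv2.imread('pics/w3.png')
cv2.imwrite('pics/c4.png',cv2.resize(a[75:195,225:385],None,fx=5,fy=5,interpolation=2))
E
```

View pics/c4.png

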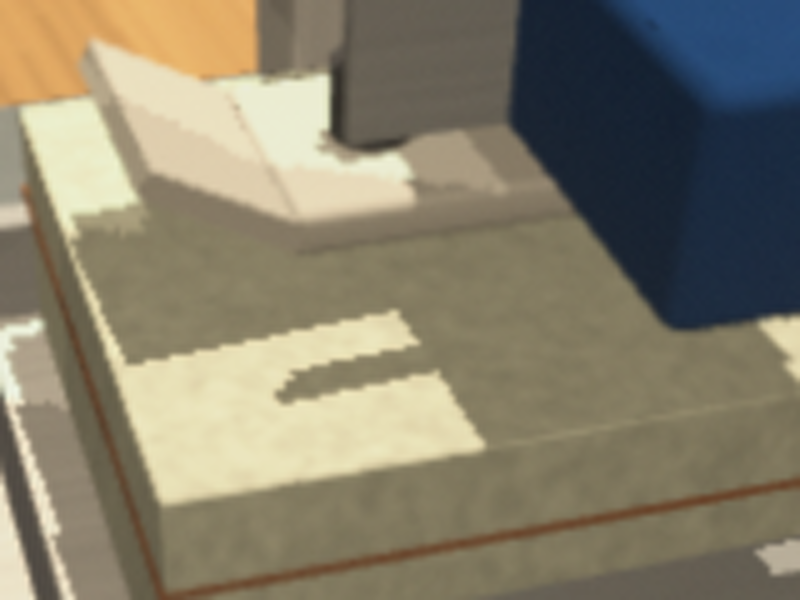

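```bash
python3 - <<'E'
from h import *
import pickle;po,w=pickle.load(open('w3.pkl','rb'))
A,B,F=[at_z(w,q,100,po) for q in [(257,175.6),(383,154.6),(229.4,96.6)]]
print(A,B,F,np.linalg.norm(F-A))
d=(B-A)[:2]/np.linalg.norm((B-A)[:2]);n=np.array([-d[1],d[0]]);print('yaw',np.arctan2(d[1],d[0]))
C=np.array([577.5,109.5]);ax=np.array([.999,-.046]);ay=np.array([.046,.999])
for z in (100,103,106,109,112,115,118):
    for q in [(285,125),(339,117.6)]:
        P=at_z(w,q,z,po);print(z,q,P[:2].round(1),'from near edge',((P-A)[:2]@n).round(1),'from left edge',((P-A)[:2]@d).round(1),'local',((P[:2]-C)@ax).round(1),((P[:2]-C)@ay).round(1))
print((A[:2]-C)@ay,(F[:2]-C)@ay,(A[:2]-C)@ax)
E
```

```text
[478.67928124 -71.12525732 100.        ] [578.30794317 -79.46151351 100.        ] [488.44098833  51.79386799 100.        ] 123.30613241772969
yaw -0.08347881730175793
100 (285, 125) [521.1 -14.5] from near edge 60.0 from left edge 37.5 local -50.7 -126.4
100 (339, 117.6) [570.3 -18.8] from near edge 59.8 from left edge 87.0 local -1.3 -128.5
103 (285, 125) [519.3 -19. ] from near edge 55.3 from left edge 36.2 local -52.2 -131.1
103 (339, 117.6) [567.7 -23.3] from near edge 55.1 from left edge 84.7 local -3.7 -133.1
106 (285, 125) [517.6 -23.6] from near edge 50.6 from left edge 34.9 local -53.7 -135.7
106 (339, 117.6) [565.1 -27.7] from near edge 50.4 from left edge 82.5 local -6.1 -137.7
109 (285, 125) [515.9 -28.1] from near edge 46.0 from left edge 33.5 local -55.2 -140.3
109 (339, 117.6) [562.5 -32.2] from near edge 45.8 from left edge 80.3 local -8.5 -142.3
112 (285, 125) [514.2 -32.7] from near edge 41.3 from left edge 32.2 local -56.7 -144.9
112 (339, 117.6) [559.9 -36.7] from near edge 41.1 from left edge 78.1 local -10.9 -146.9
115 (285, 125) [512.5 -37.2] from near edge 36.6 from left edge 30.9 local -58.2 -149.6
115 (339, 117.6) [557.3 -41.2] from near edge 36.4 from left edge 75.8 local -13.3 -151.4
118 (285, 125) [510.8 -41.8] from near edge 31.9 from left edge 29.6 local -59.6 -154.2
118 (339, 117.6) [554.7 -45.6] from near edge 31.7 from left edge 73.6 local -15.7 -156.0
-184.9903851215 -61.74514041240019 -90.4131362034108
```

```bash
python3 - <<'E'
from h import *
R=down([.938,.347])
print(rel([460,-200,330]),rel([627.3,166,378],R))
E
```

```text
(array([ 161.8,   10.2, -135.4]), array([0., 0., 0.])) (array([416. ,  43.3, 178.5]), array([ 0.354, -0.965, -0.639]))
```

Call:
drive_tool:
  moves: [40, 3, -34, 0, 0, 0, 80, 5, -68, 0, 0, 0, 120, 8, -101, 0, 0, 0, 162, 10, -135, 0, 0, 0, 416, 43, 178, 0.354, -0.965, -0.639, 416, 43, 178, 0.354, -0.965, -0.639, 416, 43, 178, 0.354, -0.965, -0.639, 416, 43, 178, 0.354, -0.965, -0.639, 416, 43, 178, 0.354, -0.965, -0.639, 416, 43, 178, 0.354, -0.965, -0.639, 416, 43, 178, 0.354, -0.965, -0.639, 416, 43, 178, 0.354, -0.965, -0.639, 416, 43, 178, 0.354, -0.965, -0.639, 416, 43, 178, 0.354, -0.965, -0.639, 416, 43, 178, 0.354, -0.965, -0.639, 416, 43, 178, 0.354, -0.965, -0.639, 416, 43, 178, 0.354, -0.965, -0.639, 416, 43, 178, 0.354, -0.965, -0.639]
  fingers: 0.5

```text
clock: 17.9
tcp_pos: [626.7, 163.9, 377.0]
ee_rot: [-1.797, -2.572, -0.002]
force: [0.0, -0.5, 0.1]
opening: 46.3
finger_force: 0.0
```

Call:
drive_tool:
  moves: [0, 0, 0, 0, 0, 0, 0, 0, 0, 0, 0, 0]

```text
clock: 18.1
tcp_pos: [626.7, 165.3, 376.8]
ee_rot: [-1.795, -2.574, -0.002]
force: [-0.5, 0.2, 0.1]
opening: 46.2
finger_force: 0.0
```

```bash
python3 crk.py; python3 -c "
from h import *
print(pose(),rel([627.3,166.3,292],down([.938,.347])))"
```

```text
[626.73070677 165.32154694 376.80070264] [ 0.30349658  0.34005677 -0.2058895 ] [([265, 202, 33, 49, 1296], [281.4, 226.8])]
hand r,phi 73.92303292774734 0.859990176464164
tip [625.84949251 171.30795439 319.        ] 78.01897749011808 0.9186456584515974
(array([626.73343672, 165.587449  , 376.8020528 ]), array([-1.79404649e+00, -2.57467026e+00, -2.01036742e-03])) (array([ 0.2,  0.9, 84.8]), array([-0.001, -0.004, -0.001]))
```

Call:
drive_tool:
  moves: [0, 1, 40, 0, 0, 0, 0, 1, 70, 0, 0, 0, 0, 1, 85, 0, 0, 0, 0, 1, 85, 0, 0, 0, 0, 1, 85, 0, 0, 0]

```text
clock: 18.65
tcp_pos: [628.0, 166.7, 292.8]
ee_rot: [-1.794, -2.576, -0.003]
force: [-0.5, 0.0, 0.1]
opening: 46.0
finger_force: 0.0
```

Call:
drive_tool:
  moves: [0, 0, 0, 0, 0, 0, 0, 0, 0, 0, 0, 0, 0, 0, 0, 0, 0, 0, 0, 0, 0, 0, 0, 0, 0, 0, 0, 0, 0, 0, 0, 0, 0, 0, 0, 0, 0, 0, 0, 0, 0, 0]
  fingers: 0

```text
clock: 19.35
tcp_pos: [627.2, 166.4, 292.7]
ee_rot: [-1.793, -2.575, -0.002]
force: [-3.1, -0.0, 5.4]
opening: 21.6
finger_force: 16.0
```

```bash
python3 crk.py; python3 - <<'E'
from h import *
po=pose();R=cv2.Rodrigues(po[1])[0]
ph=.862;d=75*np.array([np.cos(ph),np.sin(ph)])
for s in (0,3.1):
  for k in range(1,17):
    f=lambda q:75*np.array([np.cos(ph-q),np.sin(ph-q)])
    P=f(s+.2*k)-f(s);print(round(s+.2*k,1),np.round(R[:2,:2].T@P,0),end='; ')
  print()
E
```

```text
[627.16134938 166.43614388 292.7443741 ] [-4.0937907  -1.37227292  5.51301588] [([256, 232, 51, 87, 3488], [280.9, 277.2])]
hand r,phi 75.04975589888701 0.8653314126746495
tip [628.36793475 167.16795048 319.        ] 76.39051386819888 0.859517945676372
0.2 [-14.   6.]; 0.4 [-28.   9.]; 0.6 [-43.   9.]; 0.8 [-58.   6.]; 1.0 [-72.   1.]; 1.2 [-84.  -8.]; 1.4 [-95. -18.]; 1.6 [-103.  -31.]; 1.8 [-109.  -45.]; 2.0 [-111.  -60.]; 2.2 [-111.  -75.]; 2.4 [-108.  -89.]; 2.6 [-101. -103.]; 2.8 [ -93. -115.]; 3.0 [ -82. -125.]; 3.2 [ -69. -133.]; 
3.3 [13. -7.]; 3.5 [ 28. -10.]; 3.7 [ 43. -11.]; 3.9 [58. -9.]; 4.1 [72. -4.]; 4.3 [85.  4.]; 4.5 [96. 15.]; 4.7 [104.  27.]; 4.9 [110.  40.]; 5.1 [114.  55.]; 5.3 [114.  70.]; 5.5 [111.  85.]; 5.7 [106.  99.]; 5.9 [ 97. 111.]; 6.1 [ 87. 122.]; 6.3 [ 75. 130.];
```

Call:
drive_tool:
  moves: [-7, 3, 0, 0, 0, 0, -14, 6, 0, 0, 0, 0, -28, 9, 0, 0, 0, 0, -43, 9, 0, 0, 0, 0, -58, 6, 0, 0, 0, 0, -72, 1, 0, 0, 0, 0, -84, -8, 0, 0, 0, 0, -95, -18, 0, 0, 0, 0, -103, -31, 0, 0, 0, 0, -109, -45, 0, 0, 0, 0, -111, -60, 0, 0, 0, 0, -111, -75, 0, 0, 0, 0, -108, -89, 0, 0, 0, 0, -101, -103, 0, 0, 0, 0, -93, -115, 0, 0, 0, 0, -82, -125, 0, 0, 0, 0, -76, -129, 0, 0, 0, 0, -76, -129, 0, 0, 0, 0]

```text
clock: 21.2
tcp_pos: [532.3, 49.9, 292.6]
ee_rot: [-1.794, -2.577, -0.0]
force: [-3.8, -3.5, 5.4]
opening: 22.0
finger_force: 16.0
```

```bash
python3 crk.py
```

```text
[532.34502714  49.93879072 292.58465296] [-3.77246679 -4.21320708  6.23745711] [([256, 232, 50, 88, 3498], [280.5, 277.2])]
hand r,phi 75.19331543615237 -2.2316835366755767
tip [533.46766995  50.28866854 319.        ] 74.23104465173242 -2.2226372392550733
```

Call:
drive_tool:
  moves: [6, -4, 0, 0, 0, 0, 13, -7, 0, 0, 0, 0, 28, -10, 0, 0, 0, 0, 43, -11, 0, 0, 0, 0, 58, -9, 0, 0, 0, 0, 72, -4, 0, 0, 0, 0, 85, 4, 0, 0, 0, 0, 96, 15, 0, 0, 0, 0, 104, 27, 0, 0, 0, 0, 110, 40, 0, 0, 0, 0, 114, 55, 0, 0, 0, 0, 114, 70, 0, 0, 0, 0, 111, 85, 0, 0, 0, 0, 106, 99, 0, 0, 0, 0, 97, 111, 0, 0, 0, 0, 97, 111, 0, 0, 0, 0]

```text
clock: 22.85
tcp_pos: [604.7, 180.1, 292.5]
ee_rot: [-1.794, -2.575, -0.003]
force: [1.7, -0.5, 4.3]
opening: 21.7
finger_force: 16.0
```

```bash
python3 crk.py
```

```text
[604.67179225 180.07401516 292.47765613] [ 2.67340501 -0.14180313  2.85769444] [([256, 233, 51, 88, 3553], [281.1, 278.2])]
hand r,phi 75.45809387438038 1.2165977872591016
tip [606.12079862 180.0628112  319.        ] 75.96238520229247 1.1986544581914145
```

Call:
drive_tool:
  moves: [0, 0, 0, 0, 0, 0, 0, 0, 0, 0, 0, 0, 0, 0, 0, 0, 0, 0, 0, 0, 0, 0, 0, 0, 0, 0, -40, 0, 0, 0, 0, 0, -85, 0, 0, 0, 0, 0, -85, 0, 0, 0, 0, 0, -85, 0, 0, 0]
  fingers: 0.5

```text
clock: 23.7
tcp_pos: [603.7, 179.9, 377.9]
ee_rot: [-1.794, -2.577, -0.005]
force: [0.3, -0.2, -0.3]
opening: 45.6
finger_force: 0.0
```

```bash
python3 - <<'E'
from h import *
h=np.array([.34,.94,0])
h/=np.linalg.norm(h);a=np.radians(58);Z=np.array([0,0,1.])
x=np.cos(a)*h+np.sin(a)*Z;z=np.sin(a)*h-np.cos(a)*Z;R=np.c_[x,np.cross(z,x),z]
print(pose()[0],rel([460,-200,330],R),rel([460,-169,121],R))
E
```

```text
[603.73814706 179.90566472 377.87714022] (array([-306.6, -266.7,   46.5]), array([-0.354,  0.965,  0.639])) (array([-278.2, -256.2,  255.6]), array([-0.354,  0.965,  0.639]))
```

Call:
drive_tool:
  moves: [-307, -267, 46, -0.354, 0.965, 0.639, -307, -267, 46, -0.354, 0.965, 0.639, -307, -267, 46, -0.354, 0.965, 0.639, -307, -267, 46, -0.354, 0.965, 0.639, -307, -267, 46, -0.354, 0.965, 0.639, -307, -267, 46, -0.354, 0.965, 0.639, -307, -267, 46, -0.354, 0.965, 0.639, -307, -267, 46, -0.354, 0.965, 0.639, -307, -267, 46, -0.354, 0.965, 0.639, -307, -267, 46, -0.354, 0.965, 0.639, -307, -267, 46, -0.354, 0.965, 0.639, -307, -267, 46, -0.354, 0.965, 0.639, -307, -267, 46, -0.354, 0.965, 0.639]
  fingers: 0.3

```text
clock: 25.0
tcp_pos: [460.0, -199.1, 330.6]
ee_rot: [-1.921, -1.352, -1.061]
force: [-0.1, -0.5, -0.1]
opening: 27.2
finger_force: 0.0
```

Call:
drive_tool:
  moves: [-55, -3, 46, 0, 0, 0, -110, -7, 92, 0, 0, 0, -164, -10, 137, 0, 0, 0, -164, -10, 137, 0, 0, 0, -164, -10, 137, 0, 0, 0, -164, -10, 137, 0, 0, 0, -164, -10, 137, 0, 0, 0, -164, -10, 137, 0, 0, 0]

```text
clock: 25.8
tcp_pos: [460.5, -170.9, 120.4]
ee_rot: [-1.923, -1.351, -1.063]
force: [0.2, 0.4, -0.7]
opening: 27.8
finger_force: 0.0
```

```bash
python3 - <<'E'
from h import *
po=pose();w=cam('wrist','w4.png')
import pickle;pickle.dump((po,w),open('w4.pkl','wb'))
print(po)
cv2.imwrite('pics/c5.png',cv2.resize(w['image'][75:195,225:385,::-1],None,fx=5,fy=5,interpolation=2))
E
```

```text
(array([ 460.51471546, -170.92151248,  120.4052185 ]), array([-1.92312966, -1.35148174, -1.06333576]))
```

View pics/c5.png

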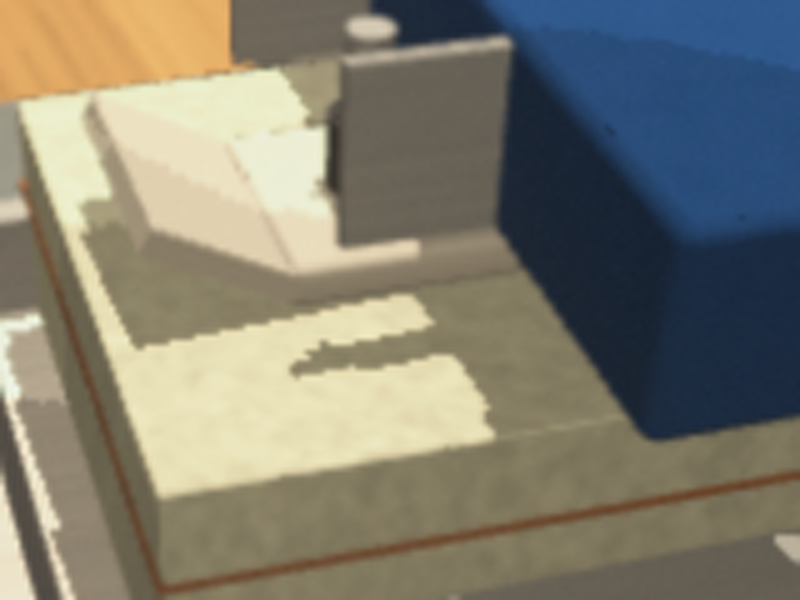

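```bash
python3 - <<'E'
from h import *
import pickle
p3,w3=pickle.load(open('w3.pkl','rb'));p4,w4=pickle.load(open('w4.pkl','rb'))
# camera pose tweak: use lid corner as row reference
A3=at_z(w3,(257,175.6),100,p3);A4=at_z(w4,(257,174.4),100,p4);print(A3,A4)
P=at_z(w4,(284.6,135.6),100,p4);print('corner',P)
for g in (10,11,12,13,14,15,16): print(g,proj(w3,P+[0,0,g]-A4+A3,p3))
# head corner
from scipy.optimize import least_squares
D=A3-A4
f=lambda v:np.r_[proj(w3,v[:3]+D,p3)[0]-[361,140.4],proj(w4,v[:3]-[0,0,v[3]],p4)[0]-[355.4,162.6]]
print(least_squares(f,[560,-100,140,19]).x)
E
```

```text
[478.67928124 -71.12525732 100.        ] [478.86747187 -71.58593431 100.        ]
corner [514.76190486 -31.5279707  100.        ]
10 [[284.68287844 126.08491029]]
11 [[284.69225732 124.99940704]]
12 [[284.70167613 123.90876936]]
13 [[284.71113506 122.81296664]]
14 [[284.72063429 121.71196811]]
15 [[284.73017403 120.60574286]]
16 [[284.73975447 119.49425979]]
[ 443.6948684  -240.92137795  246.02811379    3.52782699]
```

```bash
python3 - <<'E'
import cv2,numpy as np
a=cv2.imread('pics/w3.png')[75:195,225:385];b=cv2.imread('pics/w4.png')[75:195,225:385]
a,b=[cv2.resize(cv2.cvtColor(i,6),None,fx=5,fy=5,interpolation=2) for i in(a,b)]
for n,(x,y),r in [('fold low',(300,235),28),('fold top',(232,92),22),('tip low',(150,178),25),('tip up',(92,45),25),('edge',(220,215),30),('brk',(345,130),25),('lid',(160,503),40),('lidF',(24,110),22),('beam',(680,320),40)]:
    t=a[y-r:y+r,x-r:x+r];m=cv2.matchTemplate(b,t,5);_,v,_,l=cv2.minMaxLoc(m)
    print(n,round(v,3),(l[0]+r-x)/5,(l[1]+r-y)/5)
E
```

```text
fold low 0.982 -1.6 10.2
fold top 0.942 -20.8 1.6
tip low 0.777 -7.2 -5.0
tip up 0.895 136.6 98.0
edge 0.998 -7.4 8.6
brk 0.955 -1.0 10.0
lid 0.998 -0.4 -1.4
lidF 0.989 -0.2 -1.0
beam 0.995 -4.4 21.8
```

```bash
python3 - <<'E'
from h import *
R=down([.938,.347])
print(rel([460,-200,330]),rel([604.5,180,378],R))
f=lambda q:75*np.array([np.cos(q),np.sin(q)])
for k in (.1,.25,.4,.55,.65): print(k,R[:2,:2].T@(f(1.205+k)-f(1.205)))
E
```

```text
(array([ 162.9,    9.9, -135. ]), array([0., 0., 0.])) (array([420. ,  16.7, 183.5]), array([ 0.354, -0.965, -0.639]))
0.1 [ 4.65615957 -5.87565475]
0.25 [ 10.48405005 -15.48612122]
0.4 [ 14.81032944 -25.85958157]
0.55 [ 17.53783884 -36.76307027]
0.65 [ 18.43619935 -44.20592517]
```

Call:
drive_tool:
  moves: [40, 3, -34, 0, 0, 0, 80, 5, -68, 0, 0, 0, 120, 8, -101, 0, 0, 0, 162, 10, -135, 0, 0, 0, 420, 17, 183, 0.354, -0.965, -0.639, 420, 17, 183, 0.354, -0.965, -0.639, 420, 17, 183, 0.354, -0.965, -0.639, 420, 17, 183, 0.354, -0.965, -0.639, 420, 17, 183, 0.354, -0.965, -0.639, 420, 17, 183, 0.354, -0.965, -0.639, 420, 17, 183, 0.354, -0.965, -0.639, 420, 17, 183, 0.354, -0.965, -0.639, 420, 17, 183, 0.354, -0.965, -0.639, 420, 17, 183, 0.354, -0.965, -0.639, 420, 17, 183, 0.354, -0.965, -0.639, 420, 17, 183, 0.354, -0.965, -0.639, 420, 17, 183, 0.354, -0.965, -0.639, 420, 17, 183, 0.354, -0.965, -0.639, 420, 17, 183, 0.354, -0.965, -0.639, 420, 17, 183, 0.354, -0.965, -0.639]
  fingers: 0.5

```text
clock: 27.85
tcp_pos: [604.5, 179.2, 376.9]
ee_rot: [-1.795, -2.574, -0.002]
force: [0.0, -0.4, 0.0]
opening: 45.8
finger_force: 0.0
```

```bash
python3 crk.py; python3 -c "
from h import *
print(pose(),rel([604.8,180,292],down([.938,.347])))"
```

```text
[604.54347396 179.15719821 376.92154282] [-0.09280667  0.06719401 -0.18909644] [([266, 202, 33, 49, 1288], [281.9, 226.9])]
hand r,phi 74.55394474729137 1.2139468880124806
tip [604.28000292 185.33378804 319.        ] 80.28540013664616 1.2439008135182437
(array([604.48646922, 179.38619996, 376.86362438]), array([-1.79417510e+00, -2.57459080e+00, -1.88180012e-03])) (array([ 0.2,  0.6, 84.9]), array([-0.001, -0.004, -0.001]))
```

Call:
drive_tool:
  moves: [0, 1, 40, 0, 0, 0, 0, 1, 70, 0, 0, 0, 0, 1, 85, 0, 0, 0, 0, 1, 85, 0, 0, 0, 0, 1, 85, 0, 0, 0]

```text
clock: 28.4
tcp_pos: [605.7, 180.6, 292.9]
ee_rot: [-1.794, -2.576, -0.003]
force: [0.2, -0.3, -0.0]
opening: 45.7
finger_force: 0.0
```

Call:
drive_tool:
  moves: [0, 0, 0, 0, 0, 0, 0, 0, 0, 0, 0, 0, 0, 0, 0, 0, 0, 0, 0, 0, 0, 0, 0, 0, 0, 0, 0, 0, 0, 0, 0, 0, 0, 0, 0, 0, 4.7, -6, 0, 0, 0, 0, 10.5, -15.5, 0, 0, 0, 0, 14.8, -26, 0, 0, 0, 0, 17.5, -37, 0, 0, 0, 0, 18.5, -44, 0, 0, 0, 0, 18.5, -44, 0, 0, 0, 0, 18.5, -44, 0, 0, 0, 0]
  fingers: 0

```text
clock: 29.7
tcp_pos: [558.0, 183.2, 292.8]
ee_rot: [-1.793, -2.576, -0.005]
force: [0.7, 3.9, 5.4]
opening: 21.8
finger_force: 16.0
```

```bash
python3 crk.py
```

```text
[558.0393025  183.24684227 292.80497103] [1.01677041 4.91623582 6.34083205] [([257, 232, 51, 87, 3499], [281.6, 277.4])]
hand r,phi 76.72532582965238 1.8407373800545512
tip [559.60185166 184.05299461 319.        ] 77.1048001972341 1.818415977875319
```

Call:
drive_tool:
  moves: [0, 0, 0, 0, 0, 0, 0, 0, 0, 0, 0, 0, 0, 0, 0, 0, 0, 0, 0, 0, 0, 0, 0, 0, 0, 0, -40, 0, 0, 0, 0, 0, -85, 0, 0, 0, 0, 0, -85, 0, 0, 0, 0, 0, -85, 0, 0, 0]
  fingers: 0.5

```text
clock: 30.55
tcp_pos: [558.1, 182.3, 377.8]
ee_rot: [-1.794, -2.576, -0.004]
force: [0.6, -0.6, -0.9]
opening: 46.1
finger_force: 0.0
```

```bash
python3 - <<'E'
from h import *
h=np.array([.34,.94,0])
h/=np.linalg.norm(h);a=np.radians(58);Z=np.array([0,0,1.])
x=np.cos(a)*h+np.sin(a)*Z;z=np.sin(a)*h-np.cos(a)*Z;R=np.c_[x,np.cross(z,x),z]
print(pose()[0],rel([460,-200,330],R))
E
```

```text
[558.05385327 182.25539659 377.76597104] (array([-324.7, -224.6,   46.5]), array([-0.355,  0.966,  0.639]))
```

Call:
drive_tool:
  moves: [-325, -225, 46, -0.354, 0.965, 0.639, -325, -225, 46, -0.354, 0.965, 0.639, -325, -225, 46, -0.354, 0.965, 0.639, -325, -225, 46, -0.354, 0.965, 0.639, -325, -225, 46, -0.354, 0.965, 0.639, -325, -225, 46, -0.354, 0.965, 0.639, -325, -225, 46, -0.354, 0.965, 0.639, -325, -225, 46, -0.354, 0.965, 0.639, -325, -225, 46, -0.354, 0.965, 0.639, -325, -225, 46, -0.354, 0.965, 0.639, -325, -225, 46, -0.354, 0.965, 0.639, -325, -225, 46, -0.354, 0.965, 0.639, -325, -225, 46, -0.354, 0.965, 0.639]
  fingers: 0.3

```text
clock: 31.85
tcp_pos: [459.8, -199.0, 330.7]
ee_rot: [-1.921, -1.352, -1.06]
force: [-0.9, 0.1, 0.0]
opening: 27.4
finger_force: 0.0
```

Call:
drive_tool:
  moves: [-55, -3, 46, 0, 0, 0, -110, -7, 92, 0, 0, 0, -164, -10, 137, 0, 0, 0, -164, -10, 137, 0, 0, 0, -164, -10, 137, 0, 0, 0, -164, -10, 137, 0, 0, 0, -164, -10, 137, 0, 0, 0, -164, -10, 137, 0, 0, 0]

```text
clock: 32.65
tcp_pos: [460.4, -170.8, 120.4]
ee_rot: [-1.923, -1.352, -1.063]
force: [-0.4, 0.3, -0.3]
opening: 27.5
finger_force: 0.0
```

```bash
python3 - <<'E'
from h import *
po=pose();w=cam('wrist','w5.png');s=cam('scene','s5.png');print(po[0])
b0=cv2.imread('pics/w5.png')[75:195,225:385];a=cv2.imread('pics/w4.png')[75:195,225:385]
a,b=[cv2.resize(cv2.cvtColor(i,6),None,fx=5,fy=5,interpolation=2) for i in(a,b0)]
for n,(x,y),r in [('fold low',(298,288),28),('tip low',(145,240),22),('foldtop',(232,140),22),('brk',(345,240),22),('brktop',(505,50),25),('lid',(160,497),40),('beam',(652,430),40)]:
    t=a[y-r:y+r,x-r:x+r];m=cv2.matchTemplate(b,t,5);_,v,_,l=cv2.minMaxLoc(m)
    print(n,round(v,3),(l[0]+r-x)/5,(l[1]+r-y)/5)
S=cv2.resize(s['image'][150:250,260:360,::-1],(400,450),interpolation=3)
cv2.imwrite('pics/c6.png',np.hstack([cv2.resize(b0,(400,450),interpolation=3),S]))
E
```

```text
[ 460.41316361 -170.77013319  120.41531538]
fold low 0.999 0.2 0.0
tip low 0.996 0.4 0.0
foldtop 0.934 0.4 0.0
brk 0.992 0.2 -2.2
brktop 0.991 0.6 -2.6
lid 0.999 0.2 0.0
beam 0.996 0.8 -2.2
```

View pics/c6.png

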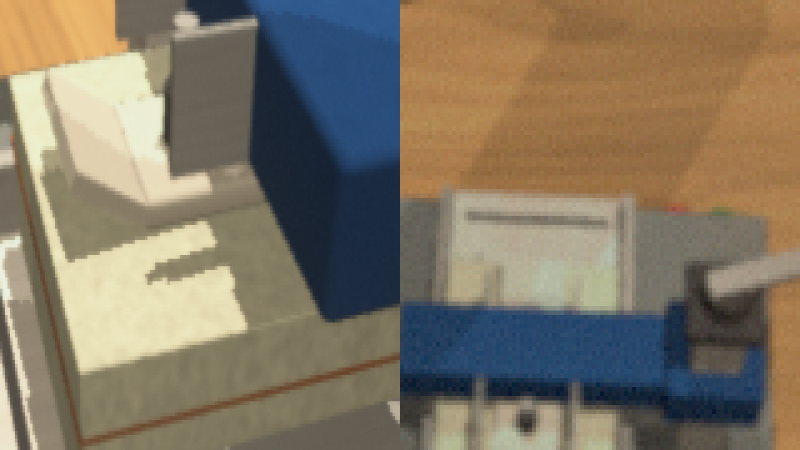

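```bash
python3 -c "
from h import *
print(arm.close_job())"
```

```text
the job is handed in; nothing more can be done
None
```

The job is handed in, with no verdict shown. The grip was folded up, pressed to its hard stop and left standing with the hand off it. By my image measurements, the shoe rests on the unmoved lid, pushed up about 6 mm of its 12 mm.

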